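# Show what goes into the dressing

### The arm

A 7-joint arm with a two-finger parallel gripper is mounted at the origin on a cart in front of the work surface, level with it; the furniture and walls round the work are solid. World frame = base frame: x ahead of the robot, y to its left, z up, the work surface at z = 0. Lengths are in m, angles in rad, forces in N, time in s.
With the tool pointing down it reaches from about 0.425 to 0.95 m from the base axis. Payload 16.7 kg.
Tool frame: the origin (TCP) lies between the finger pads; the fingertips stand env.tips_ahead ahead of it and the grasp point (between the pads) lies 5 mm behind it (env.tips_ahead is the distance from the TCP to the fingertips, in m); z points along the fingers, y is the line along which they close (so a half turn about z gives the same grasp; the last joint's range is limited). The gripper opens to 94 mm and grips with 3 to 60 N. Pads are 16 mm wide; open, the fingers measure 119 mm over their backs; the gripper's body (75 mm by 177 mm) begins 78 mm behind the grasp point.
Start: joints at [-1.389, 0.426, 0.074, 1.606, -0.034, 1.111, -0.067], TCP at [0.219, 0.638, 0.219] pointing down, gripper open.
Joint ranges: [-2.85, 2.85], [-0.5, 2.14], [-1.23, 1.37], [0.21, 2.46], [-1.02, 4.16], [0.16, 2.05], [-2.73, 2.73]. Speed limits (rad/s): [1.89, 1.89, 2.39, 2.39, 3.01, 3.01, 3.01].

### API

Orientations are given as a unit quaternion [w, x, y, z].
In Python, from cell import env gives the robot as it stands.
- The arm moves only by the tool send_rows, never from a script. Its arguments are lists of equal length, an entry for each row: "delta_pos": the shift along the tool's x, y, z in cm, a list of three; "dr": the turn, a rotation vector about the tool's x, y, z in rad, a list of three. A call has 1 to 5 rows; each row is the pose to reach, as a shift and turn from the pose commanded when the call began, along the tool's axes at that moment; what a row does not reach only later rows make up. A row lasts 1/12 s, in which the tool goes at most 41.7 mm and 7.16 degrees, less where a joint would pass 70% of its speed; a pose out of reach is approached as far as the arm can. A call with a gripper value outside its range is refused whole. "grip" is the opening in per cent of the stroke, from 0 (shut) to 100 (fully open), set as the call begins (left out, the last holds). The fingers move at their own pace and stop on an object; "squeeze" is the grip in N (left out, the last holds). Time passes only in rows, so rows that repeat a pose let the fingers close. It gives the time, the measured TCP pose, the force, the opening and the grip force at its end, in the units of the state.
- env.sense(): the state, without advancing time (a new reading comes with each control period).
- env.grab_frame(name): name is "scene" or "top"; returns a dict with "frame" (480x640x3 uint8, blue, green, red), "depth" (480x640 float32, m along the optical axis (not along the pixel's ray), 0 where there is no reading), "camera_matrix" (3x3 intrinsics, pixels), "extrinsics" (4x4, takes a point from camera to world coordinates). Camera axes: x right, y down, z forward; pixel columns grow to the right and rows downward; lengths in m; the calibration is good to about 2 mm. A picture is of the moment at which its call begins.
- env.finish_job(): hands the job in; it is judged then, once.
The state is a dict: "t": time; "joint_positions": joint angles; "dq": joint speeds; "joint_efforts": joint torques, N m; "position": TCP position; "orientation": TCP orientation; "ft_force": force on the tool from outside, world axes, zero at the start; "ft_torque": the same for the moment, N m; "opening": opening from 0.0 (shut) to 1.0 (fully open); "grip_force": force on a finger pad.
Only numpy, scipy, OpenCV 4.12 (cv2) and the standard library are available. Lean on these libraries where they do the work, as an engineer would, in place of code of your own. Each camera call takes 0.05 s, during which the arm holds its last target. There are 200 camera calls.

### The job

Show the kitchen helper what the salad dressing needs: with the fingertips directed down, point at the lemon, then at the garlic bulb, and last at the wooden bowl they will go into. Point at each from straight above its middle, with the fingertips two to five centimetres above its top (above the rim, for the bowl), stay there for two seconds, and move between them with the fingertips raised some ten centimetres clear of the tops, so that it never dips as if to point over the orange or the onion. Touch and move nothing at all, the wall cabinets overhead included, and finish still pointing at the bowl.

Things in the scene. Friction and masses are not known exactly. Their poses are not given: they have to be found in the camera images.
- lemon_center (a point): the lemon, yellow, longish with pointed ends, 76 x 56 mm, 55 mm high, lying loose on the worktop. This point lies at its centre, half-way up; its top is 27 mm above the point
- garlic_center (a point): the garlic bulb, whitish, with a stalk at the top, 60 mm across, 58 mm high with its stalk, loose. This point lies at its centre, half-way up; its top is 29 mm above the point
- bowl_rim (a point): the turned wooden bowl, brown, round, empty, 207 mm across and 86 mm high, standing loose on the worktop. This point lies in the middle of its mouth, level with the rim. (Overhead, the wall cabinets begin 0.44 m above the worktop; their doors stand at about x = 0.57 and the bow handles reach about 40 mm nearer the robot: high or far moves of the wrist can strike them)
- orange_center (a point): an orange, round, 77 mm across, 71 mm high, loose: not to be pointed at. This point lies at its centre, half-way up; its top is 36 mm above the point
- onion_center (a point): a red onion, 67 mm across, 71 mm high, loose: not to be pointed at. This point lies at its centre, half-way up; its top is 36 mm above the point
- mug: a mug, 81 mm across, 92 mm high, with a handle, loose: a bystander. Origin at the centre of its underside
- salt: a salt shaker, 44 mm across, 90 mm high, loose: a bystander. Origin at the centre of its underside
- spoon: a teaspoon lying on the worktop, 138 mm long, 13 mm high, loose: a bystander. Origin at the centre of its underside
Mind the look-alikes: they are no part of the job. What is meant by the part that bears garlic_center is not turquoise, and is the smaller of those in its own colour.

How it is judged:
On the way, in this order (a step that is already met when the one before it is completed fails the run):
1. the hand points at the lemon from straight above for at least 1.2 s (angle between the grasp point's own z axis and vertical above 2.2 rad and horizontal distance between the grasp point and lemon_center below 0.025 m and height (world z) of the grasp point between 0.06 and 0.155 m), for 1.2 s.
2. the hand points at the garlic bulb from straight above for at least 1.2 s (angle between the grasp point's own z axis and vertical above 2.2 rad and horizontal distance between the grasp point and garlic_center below 0.025 m and height (world z) of the grasp point between 0.063 and 0.158 m), for 1.2 s.
3. the hand points at the wooden bowl from straight above for at least 1.2 s (angle between the grasp point's own z axis and vertical above 2.2 rad and horizontal distance between the grasp point and bowl_rim below 0.03 m and height (world z) of the grasp point between 0.089 and 0.191 m), for 1.2 s.
At the end, for the whole second after the job is handed in: The fingers point downward (within about 50 degrees of straight down); the grasp point stays within 30 mm of the middle of the bowl's mouth, seen from above, and 3 to 105 mm above its rim; the lemon, garlic, orange, onion, bowl, mug, salt shaker and spoon are all within 8 mm of where they started (all of step 3 and distance of each of lemon_center, garlic_center, orange_center, onion_center, bowl_rim, mug, salt, spoon from where it was at the start of the episode below 0.008 m); the robot touches nothing.
It fails at once if the hand dips over the orange as if to point at it (grasp point within 25 mm of its middle and less than 100 mm above its top) (horizontal distance between the grasp point and orange_center below 0.025 m and height (world z) of the grasp point below 0.171 m).
It fails at once if the hand dips over the onion as if to point at it (grasp point within 25 mm of its middle and less than 100 mm above its top) (horizontal distance between the grasp point and onion_center below 0.025 m and height (world z) of the grasp point below 0.171 m).
It fails at once if the robot touches something (contact force between any of the fingers, the arm and anything else above 0.5 N).
It fails at once if one of the loose things is moved by more than 8 mm (not (distance of each of lemon_center, garlic_center, orange_center, onion_center, bowl_rim, mug, salt, spoon from where it was at the start of the episode below 0.008 m)).
It also fails if it takes over 54 s, if anything falls off the work surface, if the arm or the gripper's body presses on something with over 40 N, if the wrist force passes 120 N, or if a joint passes its speed limit or range.

## Working session

There is one attempt and no reset: what is moved stays moved. The work goes in short steps, Python scripts to look and compute and a tool call to move; the robot and the scene stay as the last step left them, time stands still between calls to the robot, and variables do not carry over. Pictures are saved under pics/ and viewed, at most 10 in all, crops included, and the job is handed in when it is done.

Besides the shell and the picture viewer there is one more tool, called after "Call:" by a JSON object that holds its "name" and its "arguments". send_rows: Moves the arm, as the interface text tells. Its arguments: {"type":"object","properties":{"delta_pos":{"type":"array","items":{"type":"array","items":{"type":"number"}}},"dr":{"type":"array","items":{"type":"array","items":{"type":"number"}}},"grip":{"type":"number"},"squeeze":{"type":"number"}},"required":["delta_pos","dr"]}

```bash
mkdir -p pics; ls; python3 - <<'E'
from cell import env
import cv2,numpy as np
s=env.sense();print(s['t'],s['position'],s['orientation'],env.tips_ahead,s['opening'])
for n in("top","scene"):
    f=env.grab_frame(n);cv2.imwrite(f'pics/{n}0.png',f['frame']);np.savez(f'{n}0.npz',**f);print(n,f['camera_matrix'].tolist(),np.round(f['extrinsics'],3).tolist())
E
```

```text
pics
0.0 [0.21909319 0.63799245 0.21874734] [-7.07370161e-05  1.64668764e-01  9.86348698e-01 -6.62391793e-04] 0.014 1.0017437775188127
top [[489.4395404312873, 0.0, 324.21965714748063], [0.0, 489.4395404312873, 237.96323681659547], [0.0, 0.0, 1.0]] [[-0.001, -0.99, 0.141, 0.362], [-1.0, -0.001, -0.011, 0.001], [0.011, -0.141, -0.99, 1.14], [0.0, 0.0, 0.0, 1.0]]
scene [[532.6076970246082, 0.0, 314.4066821091967], [0.0, 532.6076970246082, 245.54976629248642], [0.0, 0.0, 1.0]] [[-0.446, -0.423, 0.789, -0.46], [-0.895, 0.19, -0.404, 0.513], [0.021, -0.886, -0.463, 0.652], [0.0, 0.0, 0.0, 1.0]]
```

View pics/top0.png

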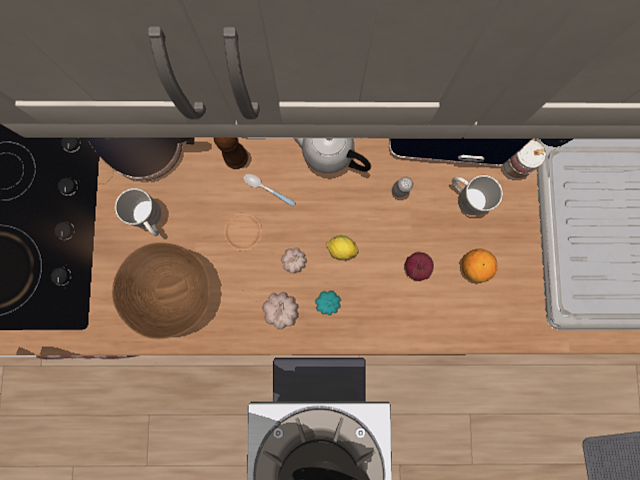

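View pics/scene0.png

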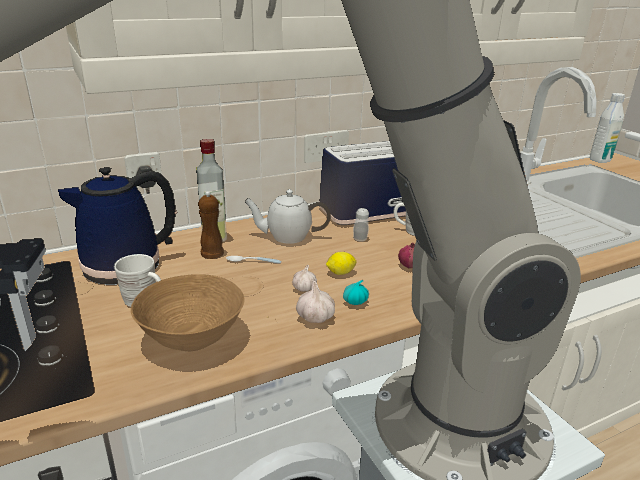

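In the top view, the lemon is at (342,247), the bowl at (165,290), the onion at (419,266) and the orange at (480,265). There are three garlic candidates: small whitish (293,260), large whitish (280,310) and turquoise (328,302). The small whitish one fits, being the smaller in its colour and not turquoise. Next I'll measure positions and confirm it in a crop.

```bash
cat > m.py <<'E'
import cv2,numpy as np
d=np.load('top0.npz');im=d['frame'];K=d['camera_matrix'];T=d['extrinsics'];dep=d['depth']
def ray(u,v,z):
    r=T[:3,:3]@np.linalg.inv(K)@[u,v,1];return T[:3,3]+r*(z-T[2,3])/r[2]
# world height of every pixel, from depth
vv,uu=np.mgrid[:480,:640]
P=np.stack([(uu-K[0,2])/K[0,0]*dep,(vv-K[1,2])/K[1,1]*dep,dep],-1)@T[:3,:3].T+T[:3,3]
m=((P[...,2]>.012)&(P[...,2]<.2)&(dep>0)).astype('uint8')
n,lab,st,c=cv2.connectedComponentsWithStats(m)
for i in range(1,n):
    if st[i,4]<150: continue
    h=P[lab==i][:,2].max();x,y,w,hh=st[i,:4]
    print(c[i].round(),'area',st[i,4],'top z %.3f'%h,'mid',ray(*c[i],h/2)[:2].round(3),'range x',np.percentile(P[lab==i][:,0],[1,99]).round(3),'y',np.percentile(P[lab==i][:,1],[1,99]).round(3))
b=lab==lab[290,125]
if lab[290,125]:
    q=P[b];q=q[q[:,2]>.08];(cx,cy),r=cv2.minEnclosingCircle(q[:,:2].astype('float32'));print('rim',cx,cy,r)
E
python3 m.py; python3 -c "
import cv2;a=cv2.imread('pics/top0.png')[220:340,230:390];cv2.imwrite('pics/c1.png',cv2.resize(a,None,fx=5,fy=5,interpolation=2))"
```

```text
[ 71. 143.] area 241 top z 0.033 mid [0.749 0.589] range x [0.731 0.762] y [0.569 0.605]
[140. 154.] area 2966 top z 0.200 mid [0.696 0.393] range x [0.662 0.746] y [0.297 0.472]
[232. 151.] area 701 top z 0.163 mid [0.711 0.197] range x [0.694 0.734] y [0.174 0.223]
[475. 152.] area 4126 top z 0.187 mid [ 0.705 -0.345] range x [0.668 0.741] y [-0.494 -0.169]
[332. 154.] area 1832 top z 0.133 mid [ 0.708 -0.028] range x [0.672 0.749] y [-0.108  0.046]
[556. 141.] area 180 top z 0.066 mid [ 0.753 -0.559] range x [0.748 0.764] y [-0.592 -0.533]
[479. 193.] area 1193 top z 0.097 mid [ 0.623 -0.365] range x [0.575 0.653] y [-0.4   -0.306]
[ 68. 186.] area 285 top z 0.033 mid [0.646 0.59 ] range x [0.626 0.664] y [0.569 0.608]
[402. 187.] area 344 top z 0.093 mid [ 0.638 -0.189] range x [0.619 0.653] y [-0.206 -0.169]
[138. 209.] area 1239 top z 0.097 mid [0.584 0.411] range x [0.527 0.621] y [0.364 0.444]
[ 64. 230.] area 286 top z 0.033 mid [0.542 0.59 ] range x [0.522 0.56 ] y [0.569 0.605]
[342. 247.] area 581 top z 0.060 mid [ 0.5   -0.051] range x [0.474 0.526] y [-0.085 -0.019]
[160. 290.] area 6749 top z 0.092 mid [0.402 0.353] range x [0.306 0.498] y [0.241 0.437]
[293. 259.] area 456 top z 0.058 mid [0.472 0.06 ] range x [0.445 0.498] y [0.035 0.085]
[479. 265.] area 957 top z 0.076 mid [ 0.459 -0.361] range x [0.422 0.493] y [-0.392 -0.324]
[419. 265.] area 655 top z 0.072 mid [ 0.457 -0.226] range x [0.426 0.487] y [-0.255 -0.196]
[ 61. 275.] area 298 top z 0.033 mid [0.436 0.59 ] range x [0.416 0.455] y [0.569 0.606]
[328. 302.] area 470 top z 0.058 mid [ 0.375 -0.019] range x [0.351 0.401] y [-0.046  0.008]
[280. 310.] area 951 top z 0.083 mid [0.358 0.088] range x [0.32  0.395] y [0.052 0.123]
[320. 445.] area 5118 top z 0.200 mid [ 0.087 -0.   ] range x [-0.003  0.134] y [-0.13   0.132]
rim 0.40214037895202637 0.33813464641571045 0.10573172569274902
```

View pics/c1.png

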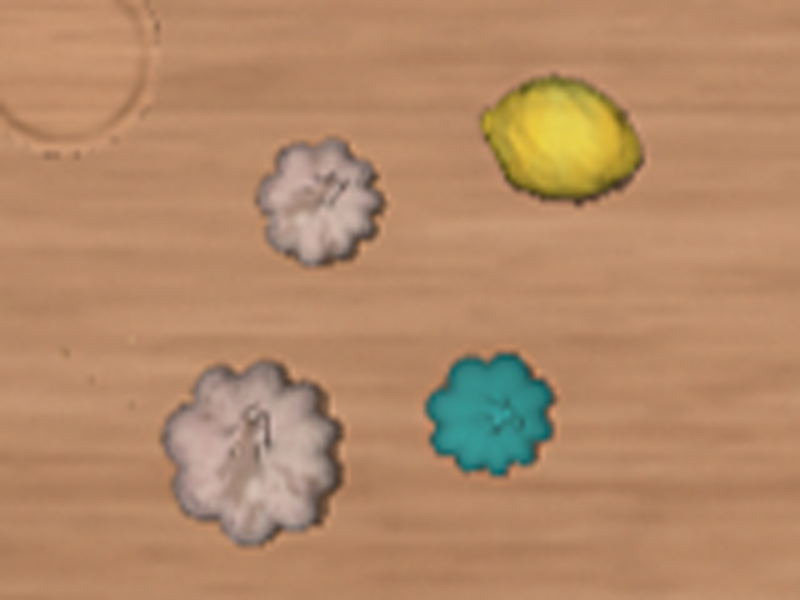

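The crop confirms it: of the two whitish bulbs, the upper one (about (293,260) in the full image) is the smaller, and the third is turquoise. I'll use these targets:

| Target | x (m) | y (m) |
|---|---|---|
| Lemon | 0.500 | -0.051 |
| Garlic | 0.472 | 0.060 |
| Bowl | 0.402 | 0.338 |

Next is a helper that turns world goals into tool-axis rows.

```bash
cat > go.py <<'E'
import sys,numpy as np
from scipy.spatial.transform import Rotation as Ro
from cell import env
def go(goal,tilt,s=None):
    s=s or env.sense();q=s['orientation'];R=Ro.from_quat(np.r_[q[1:],q[0]])
    c,k=np.cos(tilt),np.sin(tilt)
    G=Ro.from_matrix(np.array([[-c,0,k],[0,1,0],[-k,0,-c]]))
    print('t %.2f'%s['t'],'pos',s['position'].round(3),'tcp delta cm',(R.inv().apply(np.array(goal)-s['position'])*100).round(2),'dr',(R.inv()*G).as_rotvec().round(3),'q',s['joint_positions'].round(2),'F',np.round(s['ft_force'],1))
a=[float(x) for x in sys.argv[1:]]
go(a[:3],a[3])
E
python3 go.py .40 .34 .21 0
```

```text
t 0.10 pos [0.219 0.638 0.219] tcp delta cm [-26.79 -22.31   0.91] dr [-0.001 -0.    -0.331] q [-1.39  0.43  0.07  1.61 -0.03  1.11 -0.07] F [ 1.  -0.2 -0.7]
```

Call:
{"name": "send_rows", "arguments": {"delta_pos": [[-1.8, -1.5, 0], [-3.6, -3, 0], [-5.4, -4.5, 0], [-7.2, -6, 0], [-9, -7.5, 0]], "dr": [[0, 0, 0], [0, 0, 0], [0, 0, 0], [0, 0, 0], [0, 0, 0]], "grip": 0}}

```text
t: 0.52
position: [0.2804, 0.537, 0.2191]
orientation: [-0.0, 0.165, 0.986, -0.0]
ft_force: [0.9, 0.8, -0.3]
opening: 0.682
grip_force: 0.0
```

Call:
{"name": "send_rows", "arguments": {"delta_pos": [[-1.8, -1.5, 0], [-3.6, -3, 0], [-5.4, -4.5, 0], [-7.2, -6, 0], [-9, -7.5, 0]], "dr": [[0, 0, 0], [0, 0, 0], [0, 0, 0], [0, 0, 0], [0, 0, 0]]}}

```text
t: 0.93
position: [0.3411, 0.4368, 0.2192]
orientation: [-0.0, 0.165, 0.986, -0.0]
ft_force: [0.2, 0.4, 0.8]
opening: 0.326
grip_force: 0.0
```

Call:
{"name": "send_rows", "arguments": {"delta_pos": [[-1.8, -1.5, 0], [-3.6, -3, 0], [-5.4, -4.5, 0], [-7.2, -6, 0], [-8.8, -7.3, 0]], "dr": [[0, 0, -0.06], [0, 0, -0.13], [0, 0, -0.2], [0, 0, -0.27], [0, 0, -0.33]]}}

```text
t: 1.35
position: [0.4008, 0.3388, 0.2193]
orientation: [-0.0, -0.001, 1.0, -0.0]
ft_force: [1.0, 0.7, -0.8]
opening: 0.007
grip_force: 0.0
```

```bash
python3 go.py .44 .20 .205 0.15; python3 - <<'E'
from cell import env
import cv2,numpy as np
o=[]
for n in("top","scene"):
    f=env.grab_frame(n);np.savez(f'{n}1.npz',**f);o.append(f['frame'])
    d=f['depth'];K=f['camera_matrix'];T=f['extrinsics'];v,u=np.mgrid[:480,:640]
    P=np.stack([(u-K[0,2])/K[0,0]*d,(v-K[1,2])/K[1,1]*d,d],-1)@T[:3,:3].T+T[:3,3]
    for z0 in np.arange(.2,.75,.05):
        m=(d>0)&(abs(P[...,2]-z0)<.025)&(abs(P[...,1]-.3)<.25)&(P[...,0]<.58)&(P[...,0]>.2)
        if m.sum()>20:print(n,'z %.2f'%z0,m.sum(),'x',np.percentile(P[m][:,0],[2,98]).round(3),'y',np.percentile(P[m][:,1],[2,98]).round(3))
cv2.imwrite('pics/both1.png',cv2.resize(np.vstack(o),(400,600)) if 0 else cv2.resize(np.hstack(o),(800,300)))
E
```

```text
t 1.35 pos [0.401 0.339 0.219] tcp delta cm [ -3.89 -13.89   1.44] dr [-0.    -0.15   0.002] q [-0.97  0.18  0.17  1.95 -0.04  1.02  0.78] F [ 1.   0.7 -0.8]
top z 0.30 143 x [0.369 0.434] y [0.258 0.319]
top z 0.35 1434 x [0.37  0.433] y [0.251 0.317]
top z 0.40 485 x [0.368 0.435] y [0.293 0.314]
top z 0.45 652 x [0.369 0.446] y [0.292 0.325]
top z 0.50 94 x [0.409 0.44 ] y [0.29  0.315]
top z 0.55 758 x [0.383 0.473] y [0.247 0.337]
top z 0.60 2981 x [0.371 0.576] y [0.087 0.343]
top z 0.65 6577 x [0.326 0.575] y [0.079 0.319]
top z 0.70 10544 x [0.246 0.577] y [0.084 0.287]
scene z 0.20 125 x [0.391 0.404] y [0.326 0.35 ]
scene z 0.25 426 x [0.391 0.409] y [0.325 0.35 ]
scene z 0.30 1123 x [0.367 0.425] y [0.26  0.418]
scene z 0.35 2540 x [0.368 0.428] y [0.254 0.424]
scene z 0.40 1181 x [0.356 0.405] y [0.299 0.378]
scene z 0.45 2005 x [0.355 0.397] y [0.298 0.384]
scene z 0.50 2234 x [0.353 0.403] y [0.296 0.388]
scene z 0.55 3416 x [0.309 0.402] y [0.26  0.409]
scene z 0.60 3793 x [0.28  0.397] y [0.238 0.407]
```

View pics/both1.png

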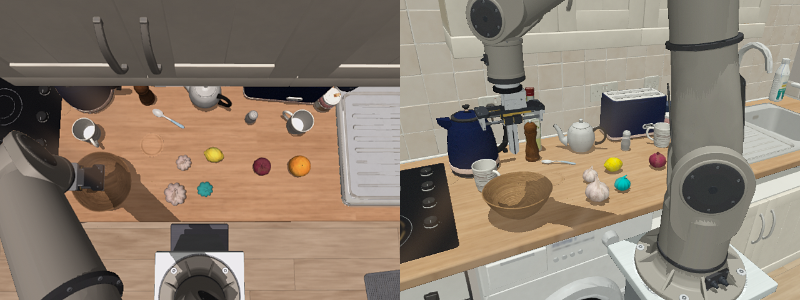

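The picture shows the wrist housing rising about 0.38 m above the fingertips and being about 0.09 m in radius. Upright at the lemon it would strike the cabinets, so I'll tilt the tool 0.25 rad, bringing the wrist nearer the base.

Call:
{"name": "send_rows", "arguments": {"delta_pos": [[-0.8, -2.8, 0.3], [-1.6, -5.6, 0.6], [-2.4, -8.4, 0.9], [-3.2, -11.2, 1.2], [-3.9, -13.9, 1.4]], "dr": [[0, -0.05, 0], [0, -0.1, 0], [0, -0.15, 0], [0, -0.2, 0], [0, -0.25, 0]]}}

```text
t: 1.87
position: [0.4391, 0.2006, 0.2052]
orientation: [0.126, 0.001, 0.992, 0.0]
ft_force: [0.5, 0.3, 0.1]
opening: 0.005
grip_force: 0.0
```

```bash
python3 go.py .50 -.051 .205 0.25
```

```text
t 1.87 pos [0.439 0.201 0.205] tcp delta cm [ -5.92 -25.15   1.54] dr [ 0.     0.002 -0.001] q [-0.92 -0.01  0.24  2.21  0.23  0.75  0.74] F [0.5 0.3 0.1]
```

Call:
{"name": "send_rows", "arguments": {"delta_pos": [[-0.6, -2.5, 0.15], [-1.2, -5, 0.3], [-1.8, -7.5, 0.45], [-2.4, -10, 0.6], [-3, -12.6, 0.8]], "dr": [[0, 0, 0], [0, 0, 0], [0, 0, 0], [0, 0, 0], [0, 0, 0]]}}

```text
t: 2.28
position: [0.4701, 0.0749, 0.2053]
orientation: [0.125, 0.0, 0.992, 0.0]
ft_force: [0.7, 0.1, 0.4]
opening: 0.003
grip_force: 0.0
```

Call:
{"name": "send_rows", "arguments": {"delta_pos": [[-0.6, -2.5, 0.15], [-1.2, -5, 0.3], [-1.8, -7.5, 0.45], [-2.4, -10, 0.6], [-3, -12.6, 0.8]], "dr": [[0, 0, 0], [0, 0, 0], [0, 0, 0], [0, 0, 0], [0, 0, 0]]}}

```text
t: 2.7
position: [0.5013, -0.0512, 0.205]
orientation: [0.125, 0.001, 0.992, 0.0]
ft_force: [0.6, 0.2, -0.7]
opening: 0.006
grip_force: 0.0
```

```bash
python3 go.py .501 -.051 .104 0.25; python3 - <<'E'
from cell import env
import cv2,numpy as np
o=[]
for n in("top","scene"): o.append(env.grab_frame(n)['frame'])
cv2.imwrite('pics/both2.png',cv2.resize(np.hstack(o),(800,300)))
E
```

```text
t 2.70 pos [ 0.501 -0.051  0.205] tcp delta cm [2.53 0.02 9.78] dr [ 0.     0.001 -0.001] q [-0.63  0.    0.61  2.21  0.01  0.68  1.55] F [ 0.6  0.2 -0.7]
```

View pics/both2.png

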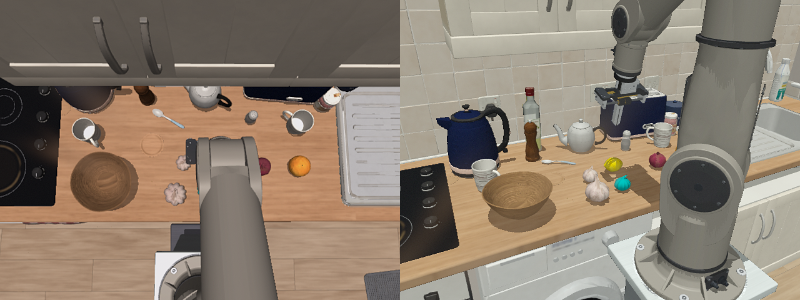

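The wrist now stands clear of the cabinet front, above the lemon (scene half, about (613,163)). I'll descend and hold.

Call:
{"name": "send_rows", "arguments": {"delta_pos": [[0.5, 0, 2], [1, 0, 4], [1.5, 0, 6], [2, 0, 8], [2.5, 0, 9.8]], "dr": [[0, 0, 0], [0, 0, 0], [0, 0, 0], [0, 0, 0], [0, 0, 0]]}}

```text
t: 3.22
position: [0.5009, -0.0497, 0.1024]
orientation: [0.124, 0.0, 0.992, 0.0]
ft_force: [0.2, 0.3, -0.9]
opening: 0.002
grip_force: 0.0
```

Call:
{"name": "send_rows", "arguments": {"delta_pos": [[0, 0, 0], [0, 0, 0], [0, 0, 0], [0, 0, 0], [0, 0, 0]], "dr": [[0, 0, 0], [0, 0, 0], [0, 0, 0], [0, 0, 0], [0, 0, 0]]}}

```text
t: 3.63
position: [0.5017, -0.0504, 0.1048]
orientation: [0.126, 0.0, 0.992, 0.0]
ft_force: [-0.0, -0.2, -0.4]
opening: 0.005
grip_force: 0.0
```

```bash
python3 go.py .501 -.051 .104 0.25; python3 - <<'E'
from cell import env
import cv2,numpy as np
o=[]
for n in("top","scene"): o.append(env.grab_frame(n)['frame'])
cv2.imwrite('pics/c3.png',cv2.resize(o[1][100:340,240:560],(800,600)))
E
```

```text
t 3.63 pos [ 0.502 -0.05   0.105] tcp delta cm [ 0.09 -0.06  0.06] dr [ 0.001  0.002 -0.001] q [-0.53  0.2   0.56  2.3  -0.27  0.43  1.8 ] F [-0.  -0.2 -0.4]
```

View pics/c3.png

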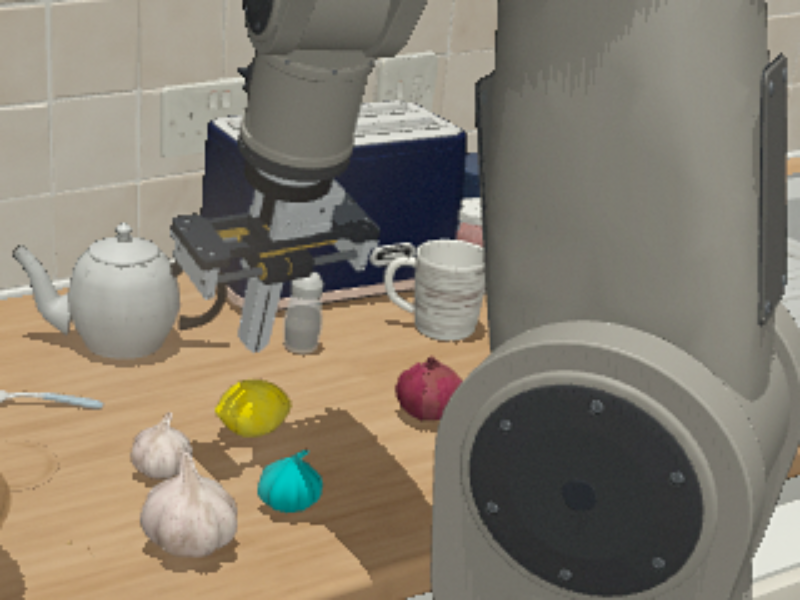

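The closed fingertips (crop, about (256,348)) are about 3.5 cm above the lemon (254,407). I'll hold, raise and move over the garlic.

Call:
{"name": "send_rows", "arguments": {"delta_pos": [[0, 0, 0], [0, 0, 0], [0, 0, 0], [0, 0, 0], [0, 0, 0]], "dr": [[0, 0, 0], [0, 0, 0], [0, 0, 0], [0, 0, 0], [0, 0, 0]]}}

```text
t: 4.15
position: [0.501, -0.0507, 0.1037]
orientation: [0.125, 0.0, 0.992, -0.0]
ft_force: [-0.1, -0.5, -0.8]
opening: 0.003
grip_force: 0.0
```

Call:
{"name": "send_rows", "arguments": {"delta_pos": [[0, 0, 0], [0, 0, 0], [0, 0, 0], [0, 0, 0], [0, 0, 0]], "dr": [[0, 0, 0], [0, 0, 0], [0, 0, 0], [0, 0, 0], [0, 0, 0]]}}

```text
t: 4.57
position: [0.501, -0.0507, 0.1037]
orientation: [0.125, 0.0, 0.992, -0.0]
ft_force: [-0.2, 0.1, -0.4]
opening: 0.006
grip_force: 0.0
```

Call:
{"name": "send_rows", "arguments": {"delta_pos": [[0, 0, 0], [0, 0, 0], [0, 0, 0], [0, 0, 0], [0, 0, 0]], "dr": [[0, 0, 0], [0, 0, 0], [0, 0, 0], [0, 0, 0], [0, 0, 0]]}}

```text
t: 4.98
position: [0.501, -0.0507, 0.1037]
orientation: [0.125, 0.0, 0.992, -0.0]
ft_force: [0.1, 0.2, -1.2]
opening: 0.006
grip_force: 0.0
```

Call:
{"name": "send_rows", "arguments": {"delta_pos": [[0, 0, 0], [0, 0, 0], [0, 0, 0], [0, 0, 0], [0, 0, 0]], "dr": [[0, 0, 0], [0, 0, 0], [0, 0, 0], [0, 0, 0], [0, 0, 0]]}}

```text
t: 5.4
position: [0.501, -0.0507, 0.1037]
orientation: [0.125, 0.0, 0.992, -0.0]
ft_force: [0.9, -0.3, -0.5]
opening: 0.002
grip_force: 0.0
```

Call:
{"name": "send_rows", "arguments": {"delta_pos": [[-0.5, 0, -2], [-1, 0, -4], [-1.5, 0, -6], [-2, 0, -8], [-2.5, 0, -9.8]], "dr": [[0, 0, 0], [0, 0, 0], [0, 0, 0], [0, 0, 0], [0, 0, 0]]}}

```text
t: 5.82
position: [0.5009, -0.0509, 0.206]
orientation: [0.125, 0.001, 0.992, -0.0]
ft_force: [0.3, 0.8, 0.2]
opening: 0.003
grip_force: 0.0
```

Call:
{"name": "send_rows", "arguments": {"delta_pos": [[0.5, 2.2, -0.1], [1.1, 4.4, -0.3], [1.6, 6.6, -0.4], [2.2, 8.8, -0.6], [2.7, 11, -0.7]], "dr": [[0, 0, 0], [0, 0, 0], [0, 0, 0], [0, 0, 0], [0, 0, 0]]}}

```text
t: 6.23
position: [0.4727, 0.0603, 0.2052]
orientation: [0.125, 0.001, 0.992, 0.0]
ft_force: [0.5, 0.1, -0.2]
opening: 0.005
grip_force: 0.0
```

```bash
python3 go.py .473 .060 .107 0.25
```

```text
t 6.23 pos [0.473 0.06  0.205] tcp delta cm [ 2.41 -0.03  9.52] dr [ 0.     0.    -0.001] q [-0.8  -0.05  0.47  2.25  0.16  0.71  1.13] F [ 0.5  0.1 -0.2]
```

Call:
{"name": "send_rows", "arguments": {"delta_pos": [[0.5, 0, 1.9], [1, 0, 3.8], [1.5, 0, 5.7], [2, 0, 7.6], [2.4, 0, 9.5]], "dr": [[0, 0, 0], [0, 0, 0], [0, 0, 0], [0, 0, 0], [0, 0, 0]]}}

```text
t: 6.65
position: [0.4734, 0.0593, 0.1062]
orientation: [0.125, 0.0, 0.992, -0.0]
ft_force: [0.6, 0.6, 0.7]
opening: 0.002
grip_force: 0.0
```

Call:
{"name": "send_rows", "arguments": {"delta_pos": [[0, 0, 0], [0, 0, 0], [0, 0, 0], [0, 0, 0], [0, 0, 0]], "dr": [[0, 0, 0], [0, 0, 0], [0, 0, 0], [0, 0, 0], [0, 0, 0]]}}

```text
t: 7.07
position: [0.4741, 0.0596, 0.108]
orientation: [0.125, 0.0, 0.992, 0.0]
ft_force: [-0.2, 0.3, 0.6]
opening: 0.006
grip_force: 0.0
```

```bash
python3 go.py .473 .060 .107 0.25; python3 - <<'E'
from cell import env
import cv2,numpy as np
o=env.grab_frame("scene")['frame']
cv2.imwrite('pics/c4.png',cv2.resize(o[100:340,240:560],(800,600)))
E
```

```text
t 7.07 pos [0.474 0.06  0.108] tcp delta cm [0.13 0.04 0.07] dr [ 0.001  0.002 -0.001] q [-0.76  0.14  0.48  2.35  0.01  0.43  1.27] F [-0.2  0.3  0.6]
```

View pics/c4.png

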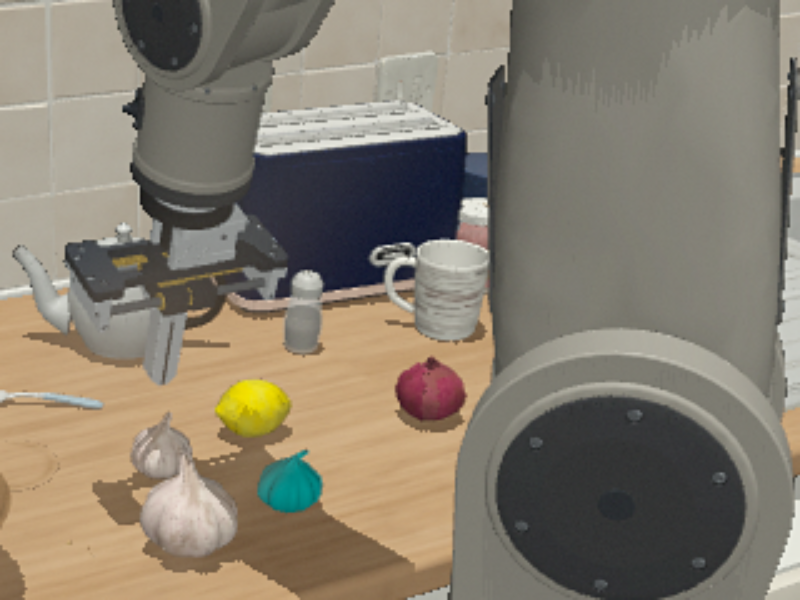

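The fingertips (crop, about (160,382)) are right over the small garlic (162,445). I'll hold, raise and move to the bowl.

Call:
{"name": "send_rows", "arguments": {"delta_pos": [[0, 0, 0], [0, 0, 0], [0, 0, 0], [0, 0, 0], [0, 0, 0]], "dr": [[0, 0, 0], [0, 0, 0], [0, 0, 0], [0, 0, 0], [0, 0, 0]]}}

```text
t: 7.53
position: [0.4735, 0.0593, 0.107]
orientation: [0.125, 0.0, 0.992, -0.0]
ft_force: [0.7, -0.7, 1.1]
opening: 0.001
grip_force: 0.0
```

Call:
{"name": "send_rows", "arguments": {"delta_pos": [[0, 0, 0], [0, 0, 0], [0, 0, 0], [0, 0, 0], [0, 0, 0]], "dr": [[0, 0, 0], [0, 0, 0], [0, 0, 0], [0, 0, 0], [0, 0, 0]]}}

```text
t: 7.95
position: [0.4735, 0.0593, 0.1069]
orientation: [0.125, 0.0, 0.992, -0.0]
ft_force: [0.4, -0.2, 0.1]
opening: 0.003
grip_force: 0.0
```

Call:
{"name": "send_rows", "arguments": {"delta_pos": [[0, 0, 0], [0, 0, 0], [0, 0, 0], [0, 0, 0], [0, 0, 0]], "dr": [[0, 0, 0], [0, 0, 0], [0, 0, 0], [0, 0, 0], [0, 0, 0]]}}

```text
t: 8.37
position: [0.4735, 0.0593, 0.1069]
orientation: [0.125, 0.0, 0.992, -0.0]
ft_force: [0.1, 1.0, 0.1]
opening: 0.004
grip_force: 0.0
```

Call:
{"name": "send_rows", "arguments": {"delta_pos": [[0, 0, 0], [0, 0, 0], [0, 0, 0], [0, 0, 0], [0, 0, 0]], "dr": [[0, 0, 0], [0, 0, 0], [0, 0, 0], [0, 0, 0], [0, 0, 0]]}}

```text
t: 8.78
position: [0.4735, 0.0593, 0.1069]
orientation: [0.125, 0.0, 0.992, -0.0]
ft_force: [-0.2, 0.3, -0.2]
opening: 0.004
grip_force: 0.0
```

Call:
{"name": "send_rows", "arguments": {"delta_pos": [[-0.5, 0, -2], [-1, 0, -4], [-1.5, 0, -6], [-2, 0, -8], [-2.5, 0, -9.9]], "dr": [[0, 0, 0], [0, 0, 0], [0, 0, 0], [0, 0, 0], [0, 0, 0]]}}

```text
t: 9.2
position: [0.4731, 0.0592, 0.2102]
orientation: [0.125, 0.001, 0.992, -0.0]
ft_force: [-0.8, -0.6, -0.6]
opening: 0.004
grip_force: 0.0
```

Call:
{"name": "send_rows", "arguments": {"delta_pos": [[0.7, 2.8, -0.2], [1.4, 5.6, -0.4], [2, 8.3, -0.5], [2.7, 11.1, -0.7], [3.4, 13.9, -0.85]], "dr": [[0, 0, 0], [0, 0, 0], [0, 0, 0], [0, 0, 0], [0, 0, 0]]}}

```text
t: 9.62
position: [0.4378, 0.1996, 0.209]
orientation: [0.125, 0.001, 0.992, 0.0]
ft_force: [0.1, -0.2, -0.2]
opening: 0.008
grip_force: 0.0
```

Call:
{"name": "send_rows", "arguments": {"delta_pos": [[0.7, 2.8, -0.2], [1.4, 5.6, -0.4], [2, 8.3, -0.5], [2.7, 11.1, -0.7], [3.4, 13.9, -0.85]], "dr": [[0, 0.05, 0], [0, 0.1, 0], [0, 0.15, 0], [0, 0.2, 0], [0, 0.25, 0]]}}

```text
t: 10.03
position: [0.4028, 0.3389, 0.2088]
orientation: [-0.001, 0.0, 1.0, 0.0]
ft_force: [0.2, -0.3, 0.2]
opening: 0.007
grip_force: 0.0
```

```bash
python3 go.py .402 .338 .135 0
```

```text
t 10.03 pos [0.403 0.339 0.209] tcp delta cm [ 0.06 -0.1   7.38] dr [ 0.    -0.003 -0.   ] q [-1.02  0.2   0.23  1.96 -0.06  1.    0.81] F [ 0.2 -0.3  0.2]
```

Call:
{"name": "send_rows", "arguments": {"delta_pos": [[0, 0, 1.5], [0, 0, 3], [0, 0, 4.5], [0, 0, 6], [0.1, -0.1, 7.4]], "dr": [[0, 0, 0], [0, 0, 0], [0, 0, 0], [0, 0, 0], [0, 0, 0]]}}

```text
t: 10.45
position: [0.4023, 0.3364, 0.1337]
orientation: [-0.0, 0.0, 1.0, -0.0]
ft_force: [0.4, 0.5, -0.4]
opening: 0.004
grip_force: 0.0
```

Call:
{"name": "send_rows", "arguments": {"delta_pos": [[0, 0, 0], [0, 0, 0], [0, 0, 0], [0, 0, 0], [0, 0, 0]], "dr": [[0, 0, 0], [0, 0, 0], [0, 0, 0], [0, 0, 0], [0, 0, 0]]}}

```text
t: 10.87
position: [0.4027, 0.3368, 0.1355]
orientation: [0.0, 0.0, 1.0, 0.001]
ft_force: [-0.2, 0.4, 0.6]
opening: 0.003
grip_force: 0.0
```

Call:
{"name": "send_rows", "arguments": {"delta_pos": [[0, 0, 0], [0, 0, 0], [0, 0, 0], [0, 0, 0], [0, 0, 0]], "dr": [[0, 0, 0], [0, 0, 0], [0, 0, 0], [0, 0, 0], [0, 0, 0]]}}

```text
t: 11.28
position: [0.4024, 0.3364, 0.1347]
orientation: [-0.0, 0.0, 1.0, 0.0]
ft_force: [0.6, -0.3, 0.7]
opening: 0.006
grip_force: 0.0
```

Call:
{"name": "send_rows", "arguments": {"delta_pos": [[0, 0, 0], [0, 0, 0], [0, 0, 0], [0, 0, 0], [0, 0, 0]], "dr": [[0, 0, 0], [0, 0, 0], [0, 0, 0], [0, 0, 0], [0, 0, 0]]}}

```text
t: 11.7
position: [0.4024, 0.3364, 0.1347]
orientation: [-0.0, 0.0, 1.0, -0.0]
ft_force: [0.6, 0.6, 0.1]
opening: 0.005
grip_force: 0.0
```

Call:
{"name": "send_rows", "arguments": {"delta_pos": [[0, 0, 0], [0, 0, 0], [0, 0, 0], [0, 0, 0], [0, 0, 0]], "dr": [[0, 0, 0], [0, 0, 0], [0, 0, 0], [0, 0, 0], [0, 0, 0]]}}

```text
t: 12.12
position: [0.4023, 0.3364, 0.1347]
orientation: [-0.0, 0.0, 1.0, 0.0]
ft_force: [0.3, -0.1, 0.3]
opening: 0.003
grip_force: 0.0
```

Call:
{"name": "send_rows", "arguments": {"delta_pos": [[0, 0, 0], [0, 0, 0], [0, 0, 0], [0, 0, 0], [0, 0, 0]], "dr": [[0, 0, 0], [0, 0, 0], [0, 0, 0], [0, 0, 0], [0, 0, 0]]}}

```text
t: 12.53
position: [0.4023, 0.3364, 0.1347]
orientation: [-0.0, 0.0, 1.0, -0.0]
ft_force: [0.2, -0.2, 0.4]
opening: 0.005
grip_force: 0.0
```

```bash
python3 go.py .402 .338 .135 0;  python3 - <<'E'
from cell import env
import cv2,numpy as np
o=[env.grab_frame(n)['frame'] for n in("top","scene")]
cv2.imwrite('pics/both5.png',cv2.resize(np.hstack(o),(800,300)))
E
```

```text
t 12.53 pos [0.402 0.336 0.135] tcp delta cm [ 0.03  0.16 -0.03] dr [-0.    -0.    -0.001] q [-1.01  0.28  0.22  2.03 -0.08  0.83  0.83] F [ 0.2 -0.2  0.4]
```

View pics/both5.png

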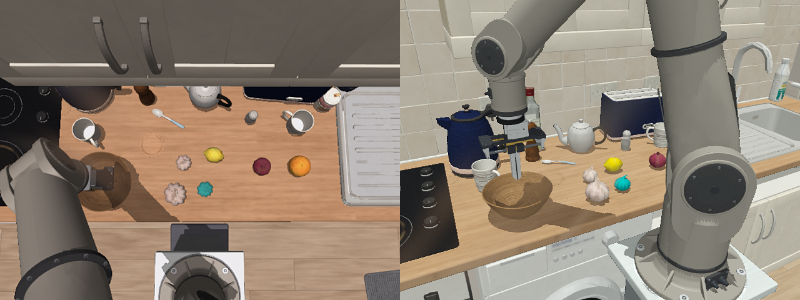

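The fingertips stand over the middle of the bowl (scene half, about (516,178)) and nothing has moved, so I'm handing in.

```bash
python3 -c "
from cell import env
print(env.finish_job())"
```

```text
the job is handed in; nothing more can be done
None
```

The arm pointed for two seconds each at the lemon, the small whitish garlic bulb and the bowl, touched nothing as far as the images and force readings show, and was handed in at about 12.5 s still pointing at the bowl; no verdict came back.

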